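# Reload the bench stapler's magazine

## Robot

A 6-joint arm with a two-finger parallel gripper is mounted at the origin on the work surface. World frame = base frame: x ahead of the robot, y to its left, z up, the work surface at z = 0. Lengths are in m, angles in rad, forces in N, time in s.
With the tool pointing down it reaches from about 0.35 to 0.975 m from the base axis. Payload 4.9 kg.
Tool frame: the origin (TCP) lies midway between the tips of the shut fingers; the grasp point (between the pads) lies 19 mm behind it; z points along the fingers, y is the line along which they close (so a half turn about z gives the same grasp; the last joint's range is limited). The gripper opens to 85 mm and grips with 20 to 120 N. Pads are 22 mm wide; open, the fingers measure 114 mm over their backs; the gripper's body (76 mm by 85 mm) begins 54 mm behind the grasp point. The pads swing forward as they close: fully open they stand 13 mm farther back than shut.
Start: joints at [1.122, 0.053, 1.613, -0, 1.476, -0.119], TCP at [0.202, 0.591, 0.231] pointing down, gripper open.
Joint ranges: [-3.01, 3.01], [-1.01, 2.22], [0.06, 2.58], [-1.02, 4.17], [0.09, 2.62], [-3.14, 3.14]. Speed limits (rad/s): [2.57, 2.57, 3.14, 3.14, 3.14, 3.14].

## Interface

Orientations are given as a unit quaternion [w, x, y, z].
In Python, from plant import * gives the robot as it stands.
- The arm moves only by the tool jog_arm, never from a script. Its argument "targets" is a list of rows, each a list of 3 entries, a list of its own where there are three numbers: the shift along the tool's x, y, z in units of 25 mm (1.0 is 25 mm), then the turn, a rotation vector about the tool's x, y, z in units of 8 degrees (1.0 is 8 degrees), then the opening in per cent of the stroke, from 0 (shut) to 100 (fully open). A call has 1 to 8 rows; each row is the pose to reach, as a shift and turn from the pose commanded when the call began, along the tool's axes at that moment; what a row does not reach only later rows make up. A row lasts 1/8 s, in which the tool goes at most 62.5 mm and 10.7 degrees, less where a joint would pass 70% of its speed; a pose out of reach is approached as far as the arm can. A call with a gripper value outside its range is refused whole. The fingers move at their own pace and stop on an object; the grip force is fixed at half the most. Time passes only in rows, so rows that repeat a pose let the fingers close. It gives the time, the measured TCP pose, the force, the opening and the grip force at its end, in the units of the state.
- state(): the state, without advancing time (a new reading comes with each control period).
- grab_frame(name): name is "scene" or "top" or "wrist"; returns (picture, depth): 480x640x3 uint8, red, green, blue; 480x640 float32, m along the optical axis (not along the pixel's ray), 0 where there is no reading.
- camera_params(name): a dict with "fovy" (degrees; the focal length in pixels is half the picture's height over the tangent of half this angle, whatever the lens; pixels are square), "cx", "cy" (the principal point, pixels), "rvec" (rotation vector, rad) and "tvec" (3), from world to camera coordinates, as OpenCV has them; the wrist camera has in their place "hand_eye" (4x4, takes a point from camera to tool coordinates, whose origin is the TCP and whose axes are the flange's). Camera axes: x right, y down, z forward; pixel columns grow to the right and rows downward; lengths in m; the calibration is good to about 2 mm. A picture is of the moment at which its call begins: read the wrist's pose just before it. camera_params takes no time and is no camera call.
- job_done(): hands the job in; it is judged then, once.
The state is a dict: "time": time; "joint_pos": joint angles; "joint_vel": joint speeds; "joint_efforts": joint torques, N m; "tool_pos": TCP position; "tool_rot": TCP orientation; "contact_force": force on the tool from outside, world axes, zero at the start; "ft_torque": the same for the moment, N m; "gripper_width": opening from 0.0 (shut) to 1.0 (fully open); "grasp_force": force on a finger pad.
Only numpy, scipy, OpenCV 4.12 (cv2) and the standard library are available. Lean on these libraries where they do the work, as an engineer would, in place of code of your own. Each camera call takes 0.05 s, during which the arm holds its last target. There are 200 camera calls.

## Task

Load the two wide silver staple sticks, crown up, astride the stapler's rail: pull the red-knobbed follower back and park it behind the yellow hook first, drop both sticks in front of it, then unhook it and ease it forward by hand, without letting it snap, until it holds both sticks end to end tight against the nose. Leave the narrow brass stick and everything else on the bench alone.

Things in the scene. Friction and masses are not known exactly. Their poses are not given: they have to be found in the camera images.
- magazine: fixed aluminium rail, 19 mm wide, 35 deep, top edges rounded, 275 long, rising at 15 degrees from the green stapling head's nose. Origin: middle of the rail's top at the nose stop, the face that the sticks end against, 105 mm above the bench. x runs up the rail to the tail, z square off its top, y sideways. Beside the rail: free from x = 20 to 225 mm, 60 mm deep. The head stands at x below 0, 200 mm tall
- follower (a joint): slide of the black sprung follower along the magazine's x, m: 0 = its front face at the nose stop, grows as it is pulled back; back stop 0.185. Its spring pulls to the nose with 7 N (at 0) to 10 N (at 0.185); let go, it snaps forward. Parked behind the hook it reads about 0.176, with two sticks loaded 0.120. It is 80 mm long, 30 wide and stands 10 mm above the rail's top
- follower_face (a point): the middle of the follower's front face, level with the rail's top
- handle (a joint): swing of the follower's handle about a pin along the magazine's x, rad: 0 = upright (along the magazine's z), up to 0.62 leaned to the magazine's -y, the hook's side. Stays where it is left. Leaned over 0.45 it catches behind the hook; below 0.15 it passes the hook freely
- knob (a point): centre of the red cylindrical knob, 24 mm across and 26 tall, on the handle's 8 mm post, 60 mm from its pin. The pin lies 65 mm behind the follower's face and 10.5 mm above the rail's top: upright its centre is 70 mm above the rail's top. Fingers fore and aft of the knob (closing along the rail) have 30 mm of room each
- hook_tip (a point): middle of the rear face of the fixed yellow hold-open hook beside the rail's tail, on the magazine's -y side, at x = 237 mm. The hook spans y = -8 to -30 mm, 14 to 32 mm above the rail's top. The post leaned over behind it is held there by the spring; the follower's back stop leaves 9 mm of play behind that
- stick_a: wide silver stick of glued staples, standing on its legs: 60 mm long (x), 26 wide (y), 32 tall, an upside-down U with 2 mm walls, 22 wide and 30 deep inside; 60 g. Origin: centre of its underside (level with the leg ends), z up through the crown. Seated on the rail its origin is at z = -30 mm, y = 0 in the magazine's frame. Either end may lead
- stick_b: the second wide silver stick, the same as stick_a
- narrow_stick: narrow brass-coloured staple stick for another tool, 60 x 14 x 32 mm, origin at the centre of its underside: does not belong in this magazine, leave it
- screwdriver: bystander: screwdriver with a blue handle, 220 mm long, lying on the bench
- dish: bystander: shallow round metal dish, 110 mm across, 22 mm tall
- glue: bystander: white glue bottle, 60 mm across, 170 mm tall
- mortised_rail: bystander: wooden frame rail 260 x 45 x 28 mm with two mortises
- offcut: bystander: wooden offcut 75 x 45 x 28 mm
Mind the look-alikes: they are no part of the job. Leave any blue or turquoise look-alike of the stick_a alone.

How it is judged:
By the outcome, as a careful person would: the job done as asked, in the order asked, and still so for the second after the job is handed in, with the robot touching nothing.
It also fails if it takes over 72 s, if anything falls off the work surface, if the arm or the gripper's body presses on something with over 40 N, if the wrist force passes 120 N, or if a joint passes its speed limit or range.

## Working session

There is one attempt and no reset: what is moved stays moved. The work goes in short steps, Python scripts to look and compute and a tool call to move; the robot and the scene stay as the last step left them, time stands still between calls to the robot, and variables do not carry over. Pictures are saved under pics/ and viewed, at most 10 in all, crops included, and the job is handed in when it is done.

Besides the shell and the picture viewer there is one more tool, called after "Emit:" by a JSON object that holds its "fn" and its "kwargs". jog_arm: Moves the arm, as the interface text tells. Its arguments: {"type":"object","properties":{"targets":{"type":"array"}},"required":["targets"]}

```bash
ls; mkdir -p pics; cat > h.py <<'E'
from plant import *
import numpy as np, cv2
from scipy.spatial.transform import Rotation as R
def q2R(q): return R.from_quat([q[1],q[2],q[3],q[0]])
def cloud(n):
    s=state(); rgb,d=grab_frame(n); p=camera_params(n)
    f=240/np.tan(np.radians(p["fovy"])/2)
    v,u=np.mgrid[0:480,0:640]
    P=np.stack([(u-p["cx"])/f*d,(v-p["cy"])/f*d,d],-1)
    if n=="wrist":
        H=np.array(p["hand_eye"]); P=P@H[:3,:3].T+H[:3,3]
        W=q2R(s["tool_rot"]).apply(P.reshape(-1,3)).reshape(P.shape)+s["tool_pos"]
    else:
        Rm=cv2.Rodrigues(np.array(p["rvec"],float))[0]; W=(P-np.array(p["tvec"]).ravel())@Rm
    W[d==0]=np.nan
    return rgb,d,W
E
python3 - <<'E'
from h import *
print(state())
for n in("scene","top"):
    rgb,d,W=cloud(n); cv2.imwrite(f"pics/{n}0.png",rgb[...,::-1]); np.savez(f"{n}0.npz",rgb=rgb,W=W); print(camera_params(n))
print(camera_params("wrist"))
E
```

```text
pics
{'time': 0.0, 'joint_pos': array([ 1.12201426e+00,  5.33333642e-02,  1.61432435e+00,  4.02272820e-06,
        1.47598897e+00, -1.19015413e-01]), 'joint_vel': array([-6.07652667e-04, -2.70187092e-03,  1.00007327e-03, -1.09642990e-03,
        1.30245502e-03, -9.54844746e-05]), 'joint_efforts': array([-1.66911414e-03, -3.93698430e+01, -3.70160973e+01, -3.61849980e-04,
        7.31302847e-03,  1.29316536e-06]), 'tool_pos': array([0.20212008, 0.59074694, 0.23005945]), 'tool_rot': array([-2.89590222e-04,  1.64137343e-01,  9.86436961e-01, -9.85346510e-04]), 'contact_force': array([-0.36093265,  0.30588105,  0.08263968]), 'ft_torque': array([0.00592648, 0.0282471 , 0.01631724]), 'grasp_force': 0.0, 'gripper_width': 1.0029025872467774}
{'fovy': 57.93357292346746, 'cx': 316.83578778810124, 'cy': 240.0115726537693, 'rvec': array([ 0.97483459,  2.32975567, -1.19458663]), 'tvec': array([ 0.38152227, -0.11484882,  1.34095117])}
{'fovy': 57.92914493445761, 'cx': 317.0960924730302, 'cy': 232.60280421000132, 'rvec': array([ 2.12900182, -2.16635238,  0.10946672]), 'tvec': array([-0.00965247,  0.54783175,  1.09984641])}
{'fovy': 69.07276364282846, 'cx': 318.5050707521629, 'cy': 236.4266787791492, 'hand_eye': array([[-2.25916290e-05, -9.65373028e-01, -2.60873371e-01,
         6.58037364e-02],
       [ 9.99999883e-01,  1.04475332e-04, -4.73215390e-04,
        -3.18986147e-04],
       [ 4.84084207e-04, -2.60873352e-01,  9.65372912e-01,
        -1.43528178e-01],
       [ 0.00000000e+00,  0.00000000e+00,  0.00000000e+00,
         1.00000000e+00]])}
```

View pics/scene0.png

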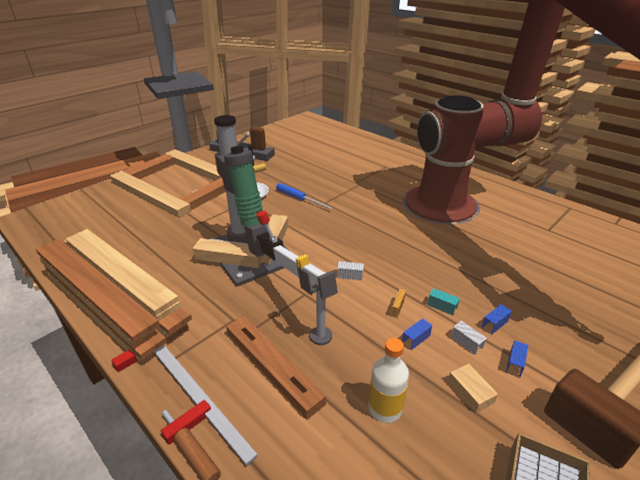

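View pics/top0.png

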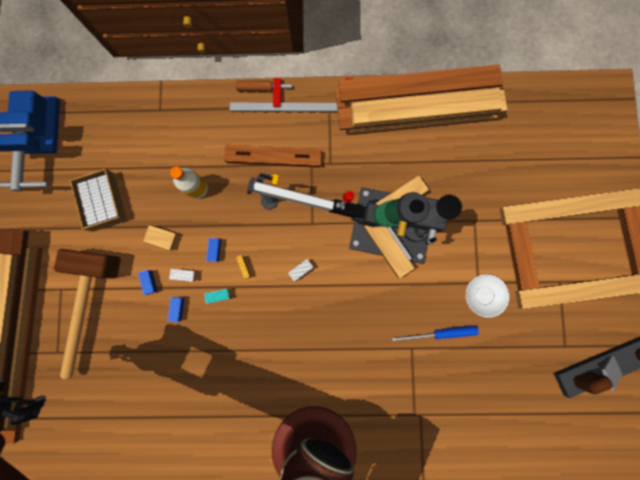

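The scene view shows the magazine rising from the green head, with the red knob at (263,217), the yellow hook at (302,262), and the silver sticks at (350,270) and (469,334). In the top view the silver sticks are at (301,270) and (182,275), the knob at (348,196) and the hook at (275,180). The brass stick is at (243,266).

```bash
python3 - <<'E'
from h import *
for n,boxes in (("top",{"a":(285,255,320,285),"b":(165,263,200,288),"knob":(335,185,362,208),"hook":(262,168,290,196),"rail":(250,175,340,215)}),("scene",{"a":(330,255,370,285),"b":(448,315,492,355),"knob":(252,205,275,228),"hook":(290,250,315,275),"rail":(265,235,330,290)})):
    z=np.load(n+"0.npz"); rgb=z["rgb"].astype(int); W=z["W"]
    hsv=cv2.cvtColor(z["rgb"],cv2.COLOR_RGB2HSV).astype(int)
    for k,(x0,y0,x1,y1) in boxes.items():
        c=hsv[y0:y1,x0:x1].reshape(-1,3); w=W[y0:y1,x0:x1].reshape(-1,3)
        if k=="knob": m=((c[:,0]<6)|(c[:,0]>174))&(c[:,1]>180)&(c[:,2]>80)
        elif k=="hook": m=(c[:,0]>18)&(c[:,0]<32)&(c[:,1]>170)&(c[:,2]>120)
        else: m=(c[:,1]<60)&(c[:,2]>(110 if k!="rail" else 150))
        if k in "ab": m&=(w[:,2]>0.02)&(w[:,2]<0.05)
        if k=="rail": m&=(w[:,2]>0.08)
        p=w[m]; p=p[~np.isnan(p).any(1)]
        if len(p)<5: print(n,k,len(p)); continue
        print(n,k,len(p),"med",np.round(np.median(p,0),4),"min",np.round(p.min(0),3),"max",np.round(p.max(0),3))
        if k in "ab":
            r=cv2.minAreaRect((p[:,:2]*1000).astype(np.float32)); print("   rect",r)
        if k=="rail":
            m0=p.mean(0); u,s,v=np.linalg.svd(p-m0); print("   dir",v[0],s/np.sqrt(len(p)),m0)
E
```

```text
top a 234 med [0.4512 0.0266 0.0322] min [ 0.425 -0.005  0.022] max [0.477 0.055 0.039]
   rect ((451.94818115234375, 25.265655517578125), (25.97169303894043, 59.57758712768555), 35.90930938720703)
top b 234 med [0.4435 0.3351 0.0323] min [0.43  0.304 0.023] max [0.459 0.367 0.039]
   rect ((444.092041015625, 335.59967041015625), (61.790897369384766, 26.131521224975586), 83.42166137695312)
top knob 95 med [ 0.6079 -0.0934  0.1998] min [ 0.597 -0.105  0.185] max [ 0.62  -0.083  0.206]
top hook 63 med [0.6546 0.0734 0.1947] min [ 0.642  0.064 -0.003] max [0.716 0.1   0.2  ]
top rail 638 med [0.6236 0.0342 0.1522] min [ 0.595 -0.061  0.12 ] max [0.651 0.123 0.179]
   dir [-0.21103898 -0.94201362 -0.26090782] [0.05583275 0.00540435 0.0022126 ] [0.62347516 0.03323666 0.15135985]
scene a 213 med [0.4581 0.0299 0.0308] min [ 0.431 -0.     0.02 ] max [0.483 0.061 0.035]
   rect ((456.248291015625, 28.099632263183594), (31.27899932861328, 59.13029098510742), 36.8803825378418)
scene b 297 med [0.4478 0.3393 0.0314] min [0.432 0.308 0.022] max [0.465 0.369 0.035]
   rect ((447.1227722167969, 338.034912109375), (60.546653747558594, 28.99479103088379), 83.90176391601562)
scene knob 113 med [ 0.6178 -0.0854  0.1949] min [ 0.406 -0.356 -0.004] max [ 0.626 -0.077  0.203]
scene hook 105 med [0.6573 0.0791 0.1916] min [ 0.472 -0.116 -0.001] max [0.67  0.085 0.198]
scene rail 263 med [0.6289 0.0163 0.1455] min [ 0.595 -0.077  0.118] max [0.667 0.117 0.194]
   dir [0.2189112  0.94265249 0.25196066] [0.06359056 0.00574031 0.00368223] [0.62828845 0.02895266 0.1496662 ]
```

```bash
cat >> h.py <<'E'
import json,os
def mag():
    c=dict(o=[.5857,-.135,.105],yaw=77.4)
    if os.path.exists("mag.json"): c=json.load(open("mag.json"))
    X=R.from_euler("z",c["yaw"],degrees=True)*R.from_euler("y",-15,degrees=True)
    return np.array(c["o"]),X.as_matrix()
def toW(p): o,X=mag(); return o+X@np.asarray(p,float)
def toM(P): o,X=mag(); return (P-o)@X
def toolR(kind,lean=0,yaw=None):
    o,X=mag()
    if kind=="knob": A=np.c_[X[:,1],X[:,0],-X[:,2]]; return R.from_matrix(A)*R.from_euler("y",-lean) 
    if kind=="stick": return R.from_matrix(np.c_[X[:,0],-X[:,1],-X[:,2]])
    if kind=="bench":
        a=np.radians(yaw); return R.from_matrix(np.c_[[np.cos(a),np.sin(a),0],[np.sin(a),-np.cos(a),0],[0,0,-1]])
def rel(P,Rt,s=None):
    s=s or state(); Rc=q2R(s["tool_rot"])
    d=Rc.inv().apply(np.asarray(P)-s["tool_pos"])/.025
    r=np.degrees((Rc.inv()*Rt).as_rotvec())/8
    print("shift",np.round(d,3).tolist(),"rot",np.round(r,3).tolist(),"rows",round(max(np.linalg.norm(d)/2.5,np.linalg.norm(r)/1.33),1))
def st():
    s=state(); m=toM(s["tool_pos"]); print("t",round(s["time"],2),"world",np.round(s["tool_pos"],4),"mag mm",np.round(m*1000,1),"F mag",np.round(s["contact_force"]@mag()[1],1),"w",round(s["gripper_width"],3),"g",round(s["grasp_force"],1))
E
python3 - <<'E'
from h import *
st(); rel(toW([.12,0,.13]),toolR("knob"))
z=np.load("top0.npz"); m=toM(z["W"].reshape(-1,3)); 
for a,b in((-.3,-.2),(-.2,-.1),(-.1,-.05),(-.05,0),(0,.05)):
    k=(m[:,0]>a)&(m[:,0]<b)&(abs(m[:,1])<.06); w=z["W"].reshape(-1,3)[k]; print(a,b,np.nanmax(w[:,2]))
E
```

```text
t 0.1 world [0.2022 0.5908 0.2302] mag mm [635.8 532.6 -40.8] F mag [-0.5 -0.1  0.4] w 0.999 g 0.0
shift [-23.555, -19.232, -1.228] rot [-1.886, 0.101, -0.782] rows 12.2
-0.3 -0.2 0.016712107712806755
-0.2 -0.1 0.30575278064345685
-0.1 -0.05 0.3518212254988785
-0.05 0 0.3031822669459718
0 0.05 0.13340760672040639
```

Emit:
{"fn": "jog_arm", "kwargs": {"targets": [[[-3,-2.5,-1.2],[-0.4,0,-0.2],60],[[-6,-5,-1.2],[-1,0,-0.4],60],[[-8,-6.5,-1.2],[-1.9,0.1,-0.8],60],[[-10,-8,-1.2],[-1.9,0.1,-0.8],60],[[-12,-9.5,-1.2],[-1.9,0.1,-0.8],60],[[-14,-11.2,-1.2],[-1.9,0.1,-0.8],60],[[-16,-13,-1.2],[-1.9,0.1,-0.8],60],[[-18,-14.6,-1.2],[-1.9,0.1,-0.8],60]]}}

```text
time: 1.1
tool_pos: [0.4672, 0.1686, 0.2609]
tool_rot: [0.015, 0.108, 0.985, 0.132]
contact_force: [0.8, 0.8, 0.2]
gripper_width: 0.596
grasp_force: 0.0
```

```bash
python3 - <<'E'
from h import *
st(); rel(toW([.12,0,.13]),toolR("knob"))
E
```

```text
t 1.1 world [0.4672 0.1686 0.2609] mag mm [301.6 181.8  80.6] F mag [ 1.  -0.6 -0. ] w 0.596 g 0.0
shift [-7.258, -7.274, -2.001] rot [0.029, 0.004, 0.016] rows 4.2
```

Emit:
{"fn": "jog_arm", "kwargs": {"targets": [[[-1.7,-1.7,-0.5],[0,0,0],60],[[-3.4,-3.4,-1],[0,0,0],60],[[-5.1,-5.1,-1.5],[0,0,0],60],[[-6.5,-6.5,-1.9],[0,0,0],60],[[-7.2,-7.2,-2],[0,0,0],60],[[-7.2,-7.2,-2],[0,0,0],60],[[-7.2,-7.2,-2],[0,0,0],60]]}}

```text
time: 1.98
tool_pos: [0.6017, -0.05, 0.2619]
tool_rot: [0.014, 0.107, 0.985, 0.132]
contact_force: [-0.7, 0.3, 0.4]
gripper_width: 0.6
grasp_force: 0.0
```

```bash
python3 - <<'E'
from h import *
st(); rgb,d,W=cloud("wrist"); cv2.imwrite("pics/w1.png",rgb[...,::-1]); np.savez("w1.npz",rgb=rgb,W=W)
E
```

```text
t 1.98 world [ 0.6017 -0.05    0.2619] mag mm [124.1   3.  129.2] F mag [0.2 0.7 0.4] w 0.6 g 0.0
```

View pics/w1.png

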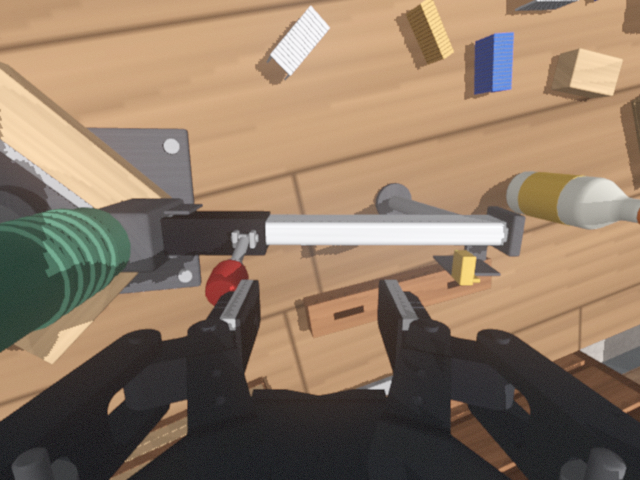

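The wrist view shows the bare rail from (268,230) to (505,233) with the follower at its left end. The knob at (227,283) is leaned toward the hook side, its post foot is at (245,238), and the hook is at (463,267).

```bash
python3 - <<'E'
from h import *
z=np.load("w1.npz"); W=z["W"]; hsv=cv2.cvtColor(z["rgb"],cv2.COLOR_RGB2HSV).astype(int)
M=toM(W)*1000
for u in (290,340,400,460,490):
    print(u,[(v,)+tuple(np.round(M[v,u],1)) for v in range(214,250,2)])
    
def blob(m,name):
    p=M[m]; p=p[~np.isnan(p).any(1)]; print(name,len(p),"med",np.round(np.median(p,0),1),"p2",np.round(np.percentile(p,2,0),1),"p98",np.round(np.percentile(p,98,0),1))
uu=np.zeros(hsv.shape[:2],bool); uu[250:310,195:255]=1
blob(uu&((hsv[...,0]<6)|(hsv[...,0]>174))&(hsv[...,1]>150),"knob")
uu[:]=0; uu[245:290,445:485]=1
blob(uu&(hsv[...,0]>18)&(hsv[...,0]<32)&(hsv[...,1]>150),"hook")
uu[:]=0; uu[210:255,160:268]=1
blob(uu&(hsv[...,2]<70)&(M[...,2]>5)&(M[...,2]<14),"follower")
E
```

```text
290 [(214, np.float64(91.3), np.float64(-12.8), np.float64(-131.3)), (216, np.float64(99.6), np.float64(6.6), np.float64(-26.4)), (218, np.float64(100.2), np.float64(6.6), np.float64(-17.9)), (220, np.float64(100.8), np.float64(6.5), np.float64(-10.2)), (222, np.float64(101.4), np.float64(6.5), np.float64(-2.8)), (224, np.float64(101.5), np.float64(5.3), np.float64(-0.8)), (226, np.float64(101.6), np.float64(4.1), np.float64(1.0)), (228, np.float64(101.5), np.float64(2.1), np.float64(-0.3)), (230, np.float64(101.5), np.float64(0.7), np.float64(0.6)), (232, np.float64(101.5), np.float64(-0.9), np.float64(0.9)), (234, np.float64(101.5), np.float64(-2.6), np.float64(0.8)), (236, np.float64(101.4), np.float64(-4.2), np.float64(0.9)), (238, np.float64(101.3), np.float64(-6.2), np.float64(-0.1)), (240, np.float64(101.3), np.float64(-7.8), np.float64(0.2)), (242, np.float64(101.2), np.float64(-9.7), np.float64(-0.6)), (244, np.float64(101.1), np.float64(-11.7), np.float64(-1.7)), (246, np.float64(90.5), np.float64(-52.6), np.float64(-132.9)), (248, np.float64(90.6), np.float64(-54.5), np.fl
[... 3966 characters left out ...]
at64(-0.9), np.float64(-0.2)), (234, np.float64(264.1), np.float64(-2.9), np.float64(-1.3)), (236, np.float64(264.1), np.float64(-4.5), np.float64(-0.9)), (238, np.float64(263.8), np.float64(-5.9), np.float64(0.1)), (240, np.float64(263.6), np.float64(-7.3), np.float64(0.9)), (242, np.float64(263.9), np.float64(-9.1), np.float64(0.6)), (244, np.float64(264.3), np.float64(-10.9), np.float64(0.3)), (246, np.float64(373.2), np.float64(-75.1), np.float64(-209.2)), (248, np.float64(373.3), np.float64(-78.0), np.float64(-208.7))]
  return _methods._mean(a, axis=axis, dtype=dtype,
  ret = um.true_divide(
Traceback (most recent call last):
IndexError: index -1 is out of bounds for axis 0 with size 0
```

```bash
sed -i 's/from_euler("y",-lean)/from_euler("y",lean)/' h.py
cat >> h.py <<'E'
def setmag(dm,dyaw=0):
    o,X=mag(); yaw=json.load(open("mag.json"))["yaw"] if os.path.exists("mag.json") else 77.4
    json.dump(dict(o=(o+X@(np.array(dm)/1000)).tolist(),yaw=yaw+dyaw),open("mag.json","w"))
def knobP(f,l,r=.043): return toW([f+.065,-r*np.sin(l),.0105+r*np.cos(l)])
E
python3 - <<'E'
from h import *
setmag([0,-2.5,0]); st()
z=np.load("w1.npz"); W=z["W"]; M=toM(W)*1000; c=z["rgb"].astype(int)
for v in(232,):print([(u,)+tuple(np.round(M[v,u]).astype(int)) for u in range(150,530,8)])
for v in(257,262,267,272,277,282): print(v,[(u,)+tuple(np.round(M[v,u]).astype(int)) for u in range(446,484,4)])
for v in range(258,312,6): print(v,[(u,)+tuple(np.round(M[v,u]).astype(int)) for u in range(200,256,5)])
E
```

```text
t 2.02 world [ 0.6016 -0.0497  0.2622] mag mm [124.5   5.6 129.4] F mag [-0.8  0.5  0.6] w 0.599 g 0.0
[(150, np.int64(2), np.int64(8), np.int64(26)), (158, np.int64(2), np.int64(5), np.int64(16)), (166, np.int64(6), np.int64(4), np.int64(10)), (174, np.int64(12), np.int64(4), np.int64(9)), (182, np.int64(18), np.int64(4), np.int64(10)), (190, np.int64(25), np.int64(4), np.int64(10)), (198, np.int64(31), np.int64(4), np.int64(10)), (206, np.int64(37), np.int64(4), np.int64(11)), (214, np.int64(43), np.int64(4), np.int64(10)), (222, np.int64(49), np.int64(4), np.int64(10)), (230, np.int64(56), np.int64(4), np.int64(10)), (238, np.int64(63), np.int64(5), np.int64(14)), (246, np.int64(68), np.int64(4), np.int64(10)), (254, np.int64(75), np.int64(6), np.int64(16)), (262, np.int64(80), np.int64(4), np.int64(10)), (270, np.int64(85), np.int64(1), np.int64(0)), (278, np.int64(92), np.int64(2), np.int64(1)), (286, np.int64(98), np.int64(1), np.int64(-1)), (294, np.int64(105), np.int64(1), np.int64(0)), (302, np.int64(111), np.int64(1), np.int64(0)), (310, np.int64(118), np.int64(2), np.int64
[... 9332 characters left out ...]
int64(10), np.int64(144))]
306 [(200, np.int64(-15), np.int64(-116), np.int64(-104)), (205, np.int64(-9), np.int64(-116), np.int64(-104)), (210, np.int64(-4), np.int64(-117), np.int64(-106)), (215, np.int64(85), np.int64(12), np.int64(154)), (220, np.int64(87), np.int64(12), np.int64(154)), (225, np.int64(89), np.int64(12), np.int64(154)), (230, np.int64(93), np.int64(17), np.int64(163)), (235, np.int64(95), np.int64(16), np.int64(162)), (240, np.int64(96), np.int64(15), np.int64(160)), (245, np.int64(98), np.int64(16), np.int64(161)), (250, np.int64(98), np.int64(12), np.int64(153)), (255, np.int64(98), np.int64(8), np.int64(144))]<stdin>:6: RuntimeWarning: invalid value encountered in cast
```

```bash
python3 - <<'E'
from h import *
setmag([1.5,0,0]); st()
for r in(.11,.043): rel(knobP(0,.22,r),toolR("knob",.22))
E
```

```text
t 2.02 world [ 0.6016 -0.0497  0.2622] mag mm [123.    5.6 129.4] F mag [-0.8  0.5  0.6] w 0.599 g 0.0
shift [-1.175, -2.324, 0.451] rot [0.026, 1.572, 0.027] rows 1.2
shift [-0.591, -2.333, 3.066] rot [0.026, 1.572, 0.027] rows 1.6
```

Emit:
{"fn": "jog_arm", "kwargs": {"targets": [[[-1.18,-2.32,0.4],[0.03,1,0.03],60],[[-1.18,-2.32,0.45],[0.03,1.57,0.03],60],[[-1.18,-2.32,0.45],[0.03,1.57,0.03],60],[[-0.9,-2.33,1.7],[0.03,1.57,0.03],60],[[-0.6,-2.33,3],[0.03,1.57,0.03],60],[[-0.6,-2.33,3],[0.03,1.57,0.03],60]]}}

```text
time: 2.78
tool_pos: [0.6069, -0.0873, 0.1731]
tool_rot: [-0.095, 0.094, 0.981, 0.141]
contact_force: [0.8, 0.3, 0.0]
gripper_width: 0.6
grasp_force: 0.0
```

```bash
python3 - <<'E'
from h import *
st();  rgb,d,W=cloud("wrist"); cv2.imwrite("pics/w2.png",rgb[...,::-1])
rel(knobP(0,.22),toolR("knob",.22))
E
```

```text
t 2.77 world [ 0.6069 -0.0873  0.1731] mag mm [65.5 -7.8 52.6] F mag [ 0.5 -0.8 -0.1] w 0.6 g 0.0
shift [-0.023, -0.021, 0.088] rot [-0.006, 0.006, 0.001] rows 0.0
```

View pics/w2.png

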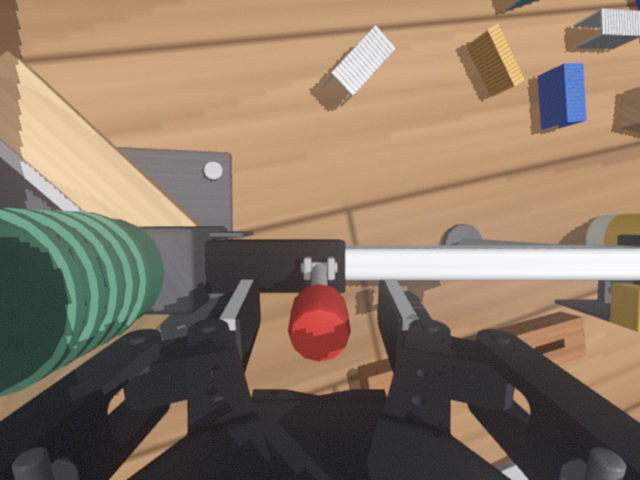

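The knob at (320,325) sits midway between the pads at (238,305) and (398,305), with the post in line with the tool, so I close on it.

Emit:
{"fn": "jog_arm", "kwargs": {"targets": [[[0,0,0],[0,0,0],0],[[0,0,0],[0,0,0],0],[[0,0,0],[0,0,0],0],[[0,0,0],[0,0,0],0],[[0,0,0],[0,0,0],0]]}}

```text
time: 3.45
tool_pos: [0.6106, -0.0894, 0.1777]
tool_rot: [-0.091, 0.094, 0.981, 0.141]
contact_force: [1.5, 2.1, 7.1]
gripper_width: 0.26
grasp_force: 59.0
```

```bash
python3 - <<'E'
from h import *
st(); 
for l in (.11,0,): rel(knobP(0.0,l,.0436),toolR("knob",l))
for f in (.06,.12,.17,.181): rel(knobP(f,0,.0436),toolR("knob",0))
E
```

```text
t 3.45 world [ 0.6106 -0.0894  0.1777] mag mm [ 65.5 -11.8  57.3] F mag [ 4.1 -1.   6.3] w 0.26 g 59.0
shift [0.246, -0.022, 0.197] rot [0.004, -0.751, 0.001] rows 0.6
shift [0.436, -0.022, 0.227] rot [0.004, -1.538, 0.0] rows 1.2
shift [0.435, 2.378, 0.228] rot [0.004, -1.538, 0.0] rows 1.2
shift [0.435, 4.778, 0.23] rot [0.004, -1.538, 0.0] rows 1.9
shift [0.435, 6.778, 0.231] rot [0.004, -1.538, 0.0] rows 2.7
shift [0.435, 7.218, 0.231] rot [0.004, -1.538, 0.0] rows 2.9
```

```bash
cat >> h.py <<'E'
def cmdset(P,Rt): q=Rt.as_quat(); json.dump(dict(p=list(map(float,P)),q=[float(q[3]),*map(float,q[:3])]),open("cmd.json","w"))
def cmd(): c=json.load(open("cmd.json")); return dict(tool_pos=np.array(c["p"]),tool_rot=np.array(c["q"]))
def apply(sh,rot):  # last row sent
    c=cmd(); Rc=q2R(c["tool_rot"]); cmdset(c["tool_pos"]+Rc.apply(np.array(sh)*.025),Rc*R.from_rotvec(np.radians(np.array(rot)*8)))
def crel(P,Rt): rel(P,Rt,cmd())
E
python3 - <<'E'
from h import *
cmdset([0.6069,-0.0873,0.1731],q2R([-0.095,0.094,0.981,0.141]))
for l in (.12,0,): crel(knobP(0.0,l,.0475),toolR("knob",l))
E
```

```text
shift [0.127, -0.022, -0.181] rot [0.0, -0.731, -0.004] rows 0.5
shift [0.352, -0.022, -0.145] rot [-0.0, -1.59, -0.004] rows 1.2
```

Emit:
{"fn": "jog_arm", "kwargs": {"targets": [[[0.13,0,-0.18],[0,-0.73,0],0],[[0.25,0,-0.16],[0,-1.2,0],0],[[0.35,0,-0.15],[0,-1.59,0],0],[[0.35,0,-0.15],[0,-1.59,0],0],[[0.35,0,-0.15],[0,-1.59,0],0]]}}

```text
time: 4.08
tool_pos: [0.6003, -0.0876, 0.1792]
tool_rot: [0.015, 0.109, 0.985, 0.131]
contact_force: [0.0, 6.0, -4.0]
gripper_width: 0.257
grasp_force: 59.9
```

```bash
python3 - <<'E'
from h import *
apply([.35,0,-.15],[0,-1.59,0]); st(); print(toM(cmd()["tool_pos"]))
rgb,d,W=cloud("wrist"); cv2.imwrite("pics/w3.png",rgb[...,::-1])
E
```

```text
t 4.08 world [ 0.6003 -0.0876  0.1792] mag mm [65.4 -1.4 58.9] F mag [ 4.6  1.3 -5.4] w 0.257 g 59.9
[ 6.55618464e-02 -7.48251641e-05  5.81193798e-02]
```

View pics/w3.png

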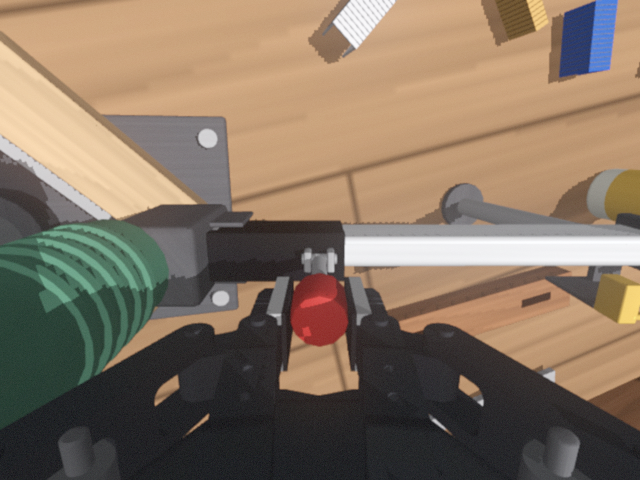

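The knob at (320,312) is held upright and centred between the pads. Next is the pull back along the rail.

Emit:
{"fn": "jog_arm", "kwargs": {"targets": [[[0,0.8,0],[0,0,0],0],[[0,2,0],[0,0,0],0],[[0,3.2,0],[0,0,0],0],[[0,4.4,0],[0,0,0],0],[[0,5.6,0],[0,0,0],0],[[0,6.6,0],[0,0,0],0],[[0,7.1,0],[0,0,0],0],[[0,7.2,0],[0,0,0],0]]}}

```text
time: 5.12
tool_pos: [0.6378, 0.0781, 0.2245]
tool_rot: [0.013, 0.11, 0.986, 0.125]
contact_force: [-4.5, -10.1, -3.6]
gripper_width: 0.257
grasp_force: 60.4
```

Emit:
{"fn": "jog_arm", "kwargs": {"targets": [[[0,0,0],[0,0,0],0],[[0,0,0],[0,0,0],0]]}}

```text
time: 5.38
tool_pos: [0.6377, 0.0776, 0.2244]
tool_rot: [0.013, 0.11, 0.986, 0.126]
contact_force: [-4.3, -8.5, -3.6]
gripper_width: 0.257
grasp_force: 60.4
```

```bash
python3 - <<'E'
from h import *
apply([0,7.2,0],[0,0,0]); st(); print(toM(cmd()["tool_pos"]))
E
```

```text
t 5.38 world [0.6377 0.0776 0.2244] mag mm [240.8  -1.9  58.7] F mag [-9.8  2.3 -1.1] w 0.257 g 60.4
[ 2.45561824e-01 -1.63792772e-04  5.81075159e-02]
```

```bash
python3 - <<'E'
from h import *
c=cmd()
for l in (0,.18,.36,.54,.57): crel(knobP(.187,l,.048),toolR("knob",l))
E
```

```text
shift [0.007, 0.258, -0.016] rot [-0.0, -0.0, -0.004] rows 0.1
shift [-0.337, 0.258, 0.015] rot [-0.0, 1.289, -0.004] rows 1.0
shift [-0.67, 0.258, 0.107] rot [0.0, 2.578, -0.004] rows 1.9
shift [-0.98, 0.258, 0.257] rot [0.0, 3.867, -0.004] rows 2.9
shift [-1.029, 0.258, 0.288] rot [0.001, 4.082, -0.004] rows 3.1
```

Emit:
{"fn": "jog_arm", "kwargs": {"targets": [[[0,0.26,0],[0,0,0],0],[[0,0.26,0],[0,0,0],0],[[-0.17,0.26,0],[0,0.65,0],0],[[-0.34,0.26,0.02],[0,1.29,0],0],[[-0.51,0.26,0.06],[0,1.93,0],0],[[-0.67,0.26,0.11],[0,2.58,0],0],[[-0.98,0.26,0.26],[0,3.87,0],0],[[-0.98,0.26,0.26],[0,3.87,0],0]]}}

```text
time: 6.38
tool_pos: [0.6653, 0.079, 0.2153]
tool_rot: [-0.253, 0.073, 0.953, 0.151]
contact_force: [-4.7, -6.9, -11.8]
gripper_width: 0.259
grasp_force: 64.8
```

```bash
python3 - <<'E'
from h import *
apply([-.98,.26,.26],[0,3.87,0]); st(); print(toM(cmd()["tool_pos"]))
s=state(); print((toolR("knob",0).inv()*q2R(s["tool_rot"])).as_rotvec())
rgb,d,W=cloud("wrist"); cv2.imwrite("pics/w4.png",rgb[...,::-1])
E
```

```text
t 6.38 world [0.6653 0.079  0.2153] mag mm [245.6 -28.5  47.9] F mag [-10.6   3.   -9.4] w 0.259 g 64.8
[ 0.25204929 -0.02466656  0.05160544]
[0.00706814 0.54592987 0.00684928]
```

View pics/w4.png

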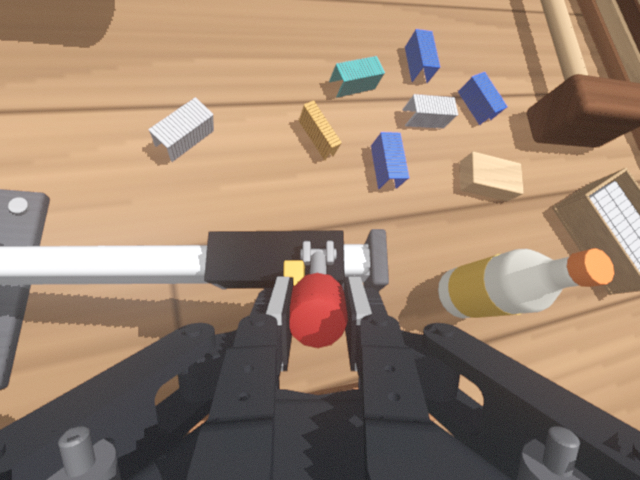

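The post is at (317,262), leaned over behind the yellow hook at (294,268). I'll ease it forward onto the hook, then open the fingers.

Emit:
{"fn": "jog_arm", "kwargs": {"targets": [[[0,-0.1,0],[0,0,0],0],[[0,-0.2,0],[0,0,0],0],[[0,-0.3,0],[0,0,0],0],[[0,-0.38,0],[0,0,0],0],[[0,-0.42,0],[0,0,0],0],[[0,-0.42,0],[0,0,0],0]]}}

```text
time: 7.18
tool_pos: [0.6617, 0.0751, 0.2163]
tool_rot: [-0.25, 0.07, 0.953, 0.155]
contact_force: [-3.1, 6.7, -9.2]
gripper_width: 0.259
grasp_force: 63.9
```

```bash
python3 - <<'E'
from h import *
apply([0,-.42,0],[0,0,0]); st(); print(toM(cmd()["tool_pos"]))
E
```

```text
t 7.17 world [0.6617 0.0751 0.2163] mag mm [241.4 -25.8  50.2] F mag [  3.3   4.4 -10.4] w 0.259 g 63.9
[ 0.24154929 -0.02466137  0.05160613]
```

Emit:
{"fn": "jog_arm", "kwargs": {"targets": [[[0,0,0],[0,0,0],60],[[0,0,0],[0,0,0],60],[[0,0,0],[0,0,0],60],[[0,0,-1.5],[0,0,0],60],[[0,0,-3.5],[0,-1,0],60],[[0.5,0,-4],[0,-2,0],60],[[1,0,-4],[0,-3,0],60],[[1,0,-4],[0,-3,0],60]]}}

```text
time: 8.18
tool_pos: [0.6847, 0.0416, 0.3174]
tool_rot: [-0.042, 0.101, 0.985, 0.135]
contact_force: [0.1, 0.0, 0.0]
gripper_width: 0.603
grasp_force: 0.0
```

```bash
python3 - <<'E'
from h import *
st()
rgb,d,W=cloud("wrist"); np.savez("w5.npz",rgb=rgb,W=W); cv2.imwrite("pics/w5.png",rgb[...,::-1])
hsv=cv2.cvtColor(rgb,cv2.COLOR_RGB2HSV).astype(int); M=toM(W)*1000
m=(((hsv[...,0]<6)|(hsv[...,0]>174))&(hsv[...,1]>180)&(hsv[...,2]>60)&(M[...,2]>30)&(M[...,2]<100)); p=M[m]; print("knob",len(p),np.nanmedian(p,0),np.nanpercentile(p,3,0),np.nanpercentile(p,97,0))
m=(hsv[...,2]<70)&(M[...,2]>6)&(M[...,2]<14)&(abs(M[...,1])<15)&(M[...,0]<280); p=M[m]; print("foll",len(p),np.nanpercentile(p,[2,50,98],0))
# sticks in wrist + top
for n in("a","b"):
    c={"a":(.452,.026),"b":(.444,.3355)}[n]
    m=(hsv[...,1]<60)&(hsv[...,2]>100)&(W[...,2]>.027)&(W[...,2]<.037)&(np.hypot(W[...,0]-c[0],W[...,1]-c[1])<.05)
    print(n,m.sum(), cv2.minAreaRect((W[m][:,:2]*1000).astype(np.float32)) if m.sum()>20 else None)
rel([.452,.026,.12],toolR("bench",yaw=125.9))
E
```

```text
t 8.18 world [0.6847 0.0416 0.3174] mag mm [240.8 -55.6 154.9] F mag [ 0.1 -0.1  0. ] w 0.603 g 0.0
knob 0 [nan nan nan] [nan nan nan] [nan nan nan]
foll 17 [[215.7119354  -13.89476836   8.74779687]
 [224.09565077 -12.24378381  10.06138319]
 [230.65337826  -6.41184948  11.64052417]]
a 1568 ((454.15966796875, 27.2457275390625), (26.691791534423828, 60.405147552490234), 35.14494323730469)
b 20 None
shift [8.112, -4.586, 7.904] rot [1.485, -1.473, 5.255] rows 4.9
  return np.nanmean(a, axis, out=out, keepdims=keepdims)
  return np.nanmean(a, axis, out=out, keepdims=keepdims)
```

View pics/w5.png

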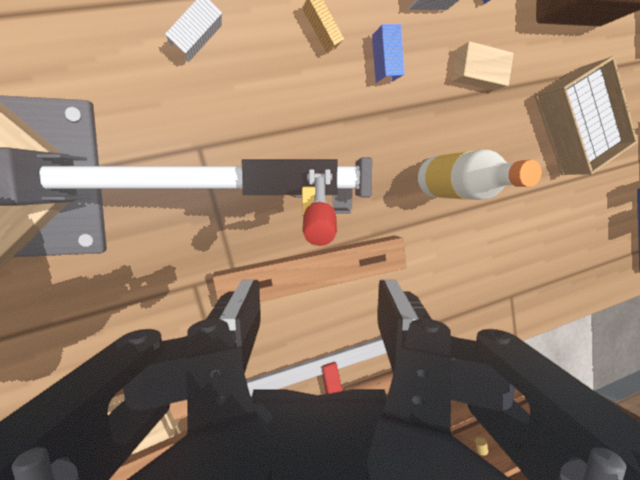

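The follower is parked: the post at (318,185) sits behind the yellow hook at (309,195), and the rail from (45,178) to (240,178) is free. Stick a is at (195,27).

```bash
python3 - <<'E'
from h import *
s=state(); cmdset(s["tool_pos"],q2R(s["tool_rot"]))
rel([.53,.03,.30],toolR("bench",yaw=125.5)); rel([.453,.0262,.12],toolR("bench",yaw=125.5))
M=toM(np.load("w5.npz")["W"])*1000
import numpy as np
for a in (40,70,100,130,150):
    k=(abs(M[...,0]-a)<8)&(M[...,2]>-25)&(M[...,2]<-6)&(abs(M[...,1])<20); t=(abs(M[...,0]-a)<8)&(abs(M[...,2])<3)&(abs(M[...,1])<20)
    print(a,"side y",np.median(M[k][:,1]) if k.sum() else 0,"top y",np.percentile(M[t][:,1],[1,99]),"z",np.median(M[t][:,2]))
E
```

```text
shift [5.91, -1.917, 0.859] rot [1.48, -1.479, 5.304] rows 4.3
shift [8.074, -4.57, 7.904] rot [1.48, -1.479, 5.304] rows 4.9
40 side y 0 top y [-9.71707395  8.25159472] z 0.3540053886879414
70 side y 0 top y [-9.74304258  8.2326706 ] z 0.27994031992219803
100 side y 0 top y [-9.76479705  8.21860452] z 0.2726365913240817
130 side y 0 top y [-9.79416378  8.1957847 ] z 0.21109474089648345
150 side y 0 top y [-9.80514963  8.17242751] z 0.3115780822959854
```

Emit:
{"fn": "jog_arm", "kwargs": {"targets": [[[1.8,-0.6,0.2],[0.3,-0.3,1.1],60],[[3.8,-1.2,0.5],[0.6,-0.6,2.2],60],[[5.9,-1.9,0.9],[0.9,-0.9,3.3],60],[[6.5,-2.7,3],[1.2,-1.2,4.4],60],[[7.2,-3.5,5],[1.48,-1.48,5.3],60],[[8,-4.5,7.5],[1.48,-1.48,5.3],60],[[8.07,-4.57,7.9],[1.48,-1.48,5.3],60],[[8.07,-4.57,7.9],[1.48,-1.48,5.3],60]]}}

```text
time: 9.22
tool_pos: [0.4541, 0.0261, 0.1188]
tool_rot: [-0.001, 0.458, 0.889, -0.0]
contact_force: [-0.4, 0.1, 0.5]
gripper_width: 0.598
grasp_force: 0.0
```

```bash
cat >> h.py <<'E'
def stick(c,rad=.05,src="wrist"):
    rgb,d,W=cloud(src); hsv=cv2.cvtColor(rgb,cv2.COLOR_RGB2HSV).astype(int)
    m=(hsv[...,1]<60)&(hsv[...,2]>100)&(W[...,2]>.026)&(W[...,2]<.038)&(np.hypot(W[...,0]-c[0],W[...,1]-c[1])<rad)
    p=W[m]; print(src,m.sum(),cv2.minAreaRect((p[:,:2]*1000).astype(np.float32)),"z",np.median(p[:,2])); return rgb
E
python3 - <<'E'
from h import *
st(); stick((.453,.026)); rel([.453,.0262,.009],toolR("bench",yaw=125.5))
E
```

```text
t 9.22 world [0.4541 0.0261 0.1188] mag mm [126.3 166.1 -19.9] F mag [0.1 0.4 0.5] w 0.598 g 0.0
wrist 3238 ((454.0780334472656, 27.234512329101562), (26.331928253173828, 60.18535232543945), 35.52758026123047) z 0.03294822291267777
shift [0.072, -0.085, 4.471] rot [0.007, 0.005, 0.003] rows 1.8
```

Emit:
{"fn": "jog_arm", "kwargs": {"targets": [[[0.07,-0.08,2],[0,0,0],60],[[0.07,-0.08,4],[0,0,0],60],[[0.07,-0.08,4.45],[0,0,0],60],[[0.07,-0.08,4.45],[0,0,0],60],[[0.07,-0.08,4.45],[0,0,0],0],[[0.07,-0.08,4.45],[0,0,0],0],[[0.07,-0.08,4.45],[0,0,0],0],[[0.07,-0.08,4.45],[0,0,0],0]]}}

```text
time: 10.28
tool_pos: [0.4534, 0.0262, 0.0104]
tool_rot: [0.002, 0.458, 0.889, 0.001]
contact_force: [-0.4, 0.7, 7.2]
gripper_width: 0.295
grasp_force: 59.6
```

Emit:
{"fn": "jog_arm", "kwargs": {"targets": [[[0,0,0],[0,0,0],0],[[0,0,0],[0,0,0],0]]}}

```text
time: 10.52
tool_pos: [0.4534, 0.0262, 0.0104]
tool_rot: [0.002, 0.458, 0.889, 0.001]
contact_force: [0.3, 0.1, 6.5]
gripper_width: 0.288
grasp_force: 59.6
```

```bash
python3 - <<'E'
from h import *
st(); s=state(); print(q2R(s["tool_rot"]).as_matrix()[:,0]); stick((.453,.026),src="wrist");
E
```

```text
t 10.53 world [0.4534 0.0262 0.0104] mag mm [  98.1  166.8 -124.6] F mag [ 1.8 -0.3  6.2] w 0.288 g 59.6
[-0.58124313  0.81372483 -0.00288355]
wrist 10070 ((452.8007507324219, 26.439279556274414), (51.561737060546875, 60.95253372192383), 34.504364013671875) z 0.032893487275072186
```

```bash
cat >> h.py <<'E'
def intool(tag=None,view=False):
    s=state(); rgb,d,W=cloud("wrist"); T=q2R(s["tool_rot"]).inv().apply((W-s["tool_pos"]).reshape(-1,3))*1000
    hsv=cv2.cvtColor(rgb,cv2.COLOR_RGB2HSV).reshape(-1,3).astype(int)
    if tag: cv2.imwrite(f"pics/{tag}.png",rgb[...,::-1]); np.savez(f"{tag}.npz",rgb=rgb,W=W)
    return T,hsv
E
python3 - <<'E'
from h import *
T,h=intool("w6")
m=(h[:,1]<70)&(h[:,2]>90)&(abs(T[:,1])<20)&(T[:,0]>13)&(T[:,0]<45)&(T[:,2]<-18)&(T[:,2]>-30); p=T[m]
print(m.sum(),"y",np.percentile(p[:,1],[1,5,50,95,99]),"x",np.percentile(p[:,0],[50,98]),"z",np.median(p[:,2]))
m=(h[:,1]<70)&(h[:,2]>90)&(abs(T[:,1])<20)&(T[:,0]<-13)&(T[:,0]>-45)&(T[:,2]<-18)&(T[:,2]>-30); p=T[m]
if m.sum()>5: print(m.sum(),"y",np.percentile(p[:,1],[1,5,50,95,99]),"x",np.percentile(p[:,0],[2,50]),"z",np.median(p[:,2]))
E
```

```text
3276 y [-1.29581656e+01 -1.18948362e+01  8.58312696e-03  1.16627415e+01
  1.26557864e+01] x [22.4173488 30.3819452] z -22.5566947694076
2316 y [-12.97380415 -11.92420398   0.02401474  11.56272625  12.54751096] x [-29.16523663 -20.97682519] z -22.45224089058705
```

```bash
python3 - <<'E'
from h import *
setmag([0,-.75,.2])
cmdset([.4532,.0265,.0090],toolR("bench",yaw=125.5))
crel(toW([.06,.10,.06]),toolR("stick")); crel(toW([.06,0,.06]),toolR("stick")); crel(toW([.06,0,.03]),toolR("stick"))
E
```

```text
shift [-4.286, -0.716, -6.803] rot [-0.787, 1.763, 5.977] rows 4.7
shift [-7.263, 1.955, -6.803] rot [-0.787, 1.763, 5.977] rows 4.7
shift [-7.056, 2.186, -5.644] rot [-0.787, 1.763, 5.977] rows 4.7
```

Emit:
{"fn": "jog_arm", "kwargs": {"targets": [[[0,0,-2],[0,0,0],0],[[0,0,-4.4],[0,0,0],0],[[-1,-0.2,-6.8],[-0.15,0.35,1.2],0],[[-2,-0.4,-6.8],[-0.3,0.7,2.4],0],[[-3,-0.5,-6.8],[-0.47,1.05,3.6],0],[[-4.2,-0.6,-6.8],[-0.63,1.4,4.8],0],[[-4.3,-0.7,-6.8],[-0.79,1.76,5.98],0],[[-4.3,-0.7,-6.8],[-0.79,1.76,5.98],0]]}}

```text
time: 11.62
tool_pos: [0.4989, -0.0721, 0.1777]
tool_rot: [-0.081, 0.774, 0.62, 0.101]
contact_force: [0.8, -0.2, -0.1]
gripper_width: 0.291
grasp_force: 59.2
```

```bash
python3 - <<'E'
from h import *
apply([-4.3,-.7,-6.8],[-.79,1.76,5.98]); st(); print(toM(cmd()["tool_pos"]),(toolR("stick").inv()*q2R(state()["tool_rot"])).as_rotvec(degrees=True)); crel(toW([.06,0,.05]),toolR("stick"))
E
```

```text
t 11.62 world [ 0.4989 -0.0721  0.1777] mag mm [ 58.3 101.7  59.1] F mag [-0.  -0.8 -0.1] w 0.291 g 59.2
[0.06004625 0.09946268 0.05991917] [ 0.01796402 -0.05385058 -0.00188973]
shift [-0.001, 3.978, 0.399] rot [0.004, 0.002, -0.002] rows 1.6
```

Emit:
{"fn": "jog_arm", "kwargs": {"targets": [[[0,1.3,0],[0,0,0],0],[[0,2.6,0],[0,0,0],0],[[0,3.6,0.2],[0,0,0],0],[[0,3.98,0.4],[0,0,0],0],[[0,3.98,0.4],[0,0,0],0],[[0,3.98,0.4],[0,0,0],0]]}}

```text
time: 12.38
tool_pos: [0.5961, -0.0899, 0.1677]
tool_rot: [-0.082, 0.773, 0.62, 0.101]
contact_force: [0.0, 0.1, 0.3]
gripper_width: 0.292
grasp_force: 59.3
```

```bash
cat >> h.py <<'E'
def align(tag):
    T,h=intool(tag)
    m=(h[:,1]<70)&(h[:,2]>90)&(abs(T[:,1])<20)&(T[:,0]>13)&(T[:,0]<45)&(T[:,2]<-18)&(T[:,2]>-30); p=T[m]
    print("stick y",np.percentile(p[:,1],[2,98]),"x end",np.percentile(p[:,0],98))
    o,X=mag(); s=state(); S=X.T@q2R(s["tool_rot"]).as_matrix(); W=T/1000@q2R(s["tool_rot"]).as_matrix().T+s["tool_pos"]; M=toM(W)*1000
    for a in(75,100,130,155):
        k=(abs(M[:,0]-a)<8)&(abs(M[:,2])<4)&(abs(M[:,1])<22)&(T[:,0]>36)&(h[:,1]<70); q=M[k]
        if k.sum()>30: print("rail at",a,"y_m",np.percentile(q[:,1],[1,99]),"mid",np.percentile(q[:,1],[1,99]).mean(),"z",np.median(q[:,2]),"tool y mid",np.percentile(T[k][:,1],[1,99]).mean())
E
python3 - <<'E'
from h import *
apply([0,3.98,.4],[0,0,0]); st(); align("w7")
E
```

```text
t 12.38 world [ 0.5961 -0.0899  0.1677] mag mm [59.5  3.  48.3] F mag [0.2 0.  0.2] w 0.292 g 59.3
stick y [-12.32535966  12.7309567 ] x end 30.592180024528197
rail at 100 y_m [-9.18318379  9.22350139] mid 0.02015880073277465 z 0.15159854459427857 tool y mid 2.9219347529094177
rail at 130 y_m [-9.17459788  9.5461776 ] mid 0.1857898579734778 z 0.1419493931723993 tool y mid 2.7724692452160618
rail at 155 y_m [-9.21156171  9.29365575] mid 0.041047022332184824 z 0.18035802689000593 tool y mid 2.9338211354735404
```

View pics/w7.png

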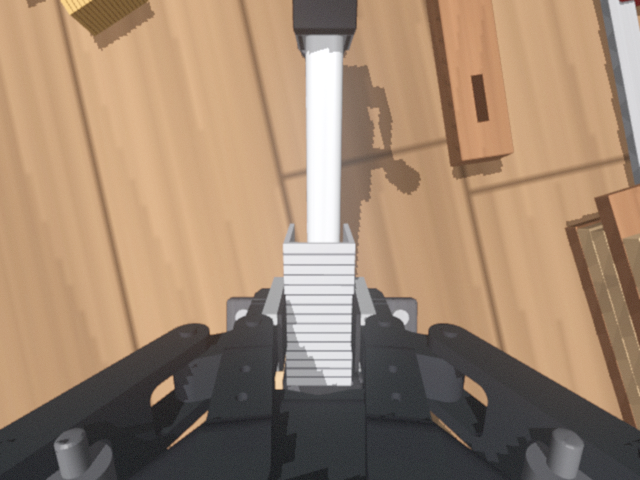

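The held stick (285–355, 240–385) lies just left of line with the rail (306–342, 50–240), which is clear up to the parked follower. The measured offset is about 2.7 mm, so I'll let the arm settle.

Emit:
{"fn": "jog_arm", "kwargs": {"targets": [[[0,0,0],[0,0,0],0],[[0,0,0],[0,0,0],0]]}}

```text
time: 12.68
tool_pos: [0.5966, -0.0904, 0.1679]
tool_rot: [-0.082, 0.774, 0.62, 0.102]
contact_force: [-0.4, -0.4, -0.3]
gripper_width: 0.293
grasp_force: 59.3
```

```bash
python3 - <<'E'
from h import *
st(); print(toM(cmd()["tool_pos"]))
E
```

```text
t 12.68 world [ 0.5966 -0.0904  0.1679] mag mm [59.1  2.4 48.7] F mag [-0.5  0.3 -0.2] w 0.293 g 59.3
[ 6.00148288e-02 -4.33509293e-05  4.99794394e-02]
```

Emit:
{"fn": "jog_arm", "kwargs": {"targets": [[[0,0.1,0.5],[0,0,0],0],[[0,0.1,1.1],[0,0,0],0],[[0,0.1,1.1],[0,0,0],0],[[0,0.1,1.1],[0,0,0],0]]}}

```text
time: 13.18
tool_pos: [0.6006, -0.0838, 0.1406]
tool_rot: [-0.082, 0.774, 0.62, 0.101]
contact_force: [-0.4, -0.3, -0.7]
gripper_width: 0.29
grasp_force: 59.3
```

```bash
python3 - <<'E'
from h import *
apply([0,.1,1.1],[0,0,0]); st(); align("w8")
print((toolR("stick").inv()*q2R(state()["tool_rot"])).as_rotvec(degrees=True))
E
```

```text
t 13.18 world [ 0.6006 -0.0838  0.1406] mag mm [59.2 -0.1 20.4] F mag [-0.5  0.3 -0.5] w 0.29 g 59.3
stick y [-12.3310425   12.72967684] x end 30.605581255169056
rail at 100 y_m [-9.41463523  9.27819872] mid -0.0682182555161539 z 0.5104678802371636 tool y mid -0.3595823514704728
rail at 130 y_m [-9.39800034  9.26221123] mid -0.0678945567533189 z 0.5832595328628082 tool y mid -0.35760519334967267
rail at 155 y_m [-9.15520715  9.23829725] mid 0.041545048537726004 z 0.5186937932562574 tool y mid -0.4659082401331549
[ 0.04275447 -0.01950282 -0.00426549]
```

Emit:
{"fn": "jog_arm", "kwargs": {"targets": [[[0,-0.03,0.2],[0,0,0],0],[[0,-0.03,0.4],[0,0,0],0],[[0,-0.03,0.6],[0,0,0],0],[[0,-0.03,0.8],[0,0,0],0],[[0,-0.03,0.8],[0,0,0],0]]}}

```text
time: 13.85
tool_pos: [0.6007, -0.0785, 0.121]
tool_rot: [-0.082, 0.774, 0.62, 0.101]
contact_force: [-0.0, 0.6, -0.8]
gripper_width: 0.292
grasp_force: 59.3
```

```bash
python3 - <<'E'
from h import *
apply([0,-.03,.8],[0,0,0]); st(); align("w9")
E
```

```text
t 13.85 world [ 0.6007 -0.0785  0.121 ] mag mm [59.1  0.9  0.1] F mag [ 0.3  0.1 -0.9] w 0.292 g 59.3
stick y [-12.321445    12.71727122] x end 30.621156219528956
rail at 100 y_m [-9.11031256  9.14262745] mid 0.01615744895497606 z 0.46835789010772083 tool y mid 0.6476031274864464
rail at 130 y_m [-9.31020878  9.10743975] mid -0.10138451540557192 z 0.45710851668831004 tool y mid 0.7631483043556209
rail at 155 y_m [-9.24789544  9.13263641] mid -0.05762951532707117 z 0.429382780957382 tool y mid 0.7192067547690559
```

It is already astride by 10 mm with no contact force.

Emit:
{"fn": "jog_arm", "kwargs": {"targets": [[[0,0.015,0.2],[0,0,0],0],[[0,0.015,0.4],[0,0,0],0],[[0,0.015,0.6],[0,0,0],0],[[0,0.015,0.75],[0,0,0],0],[[0,0.015,0.75],[0,0,0],0]]}}

```text
time: 14.52
tool_pos: [0.6022, -0.0738, 0.1031]
tool_rot: [-0.082, 0.774, 0.62, 0.101]
contact_force: [-0.6, 0.7, -0.4]
gripper_width: 0.291
grasp_force: 59.3
```

```bash
python3 - <<'E'
from h import *
apply([0,.015,.75],[0,0,0]); st(); align("w10")
E
```

```text
t 14.53 world [ 0.6022 -0.0738  0.1031] mag mm [ 59.1   0.5 -18.4] F mag [ 0.4  0.7 -0.5] w 0.291 g 59.3
stick y [-12.08818424  12.55096314] x end 43.99021819102057
rail at 100 y_m [-9.06268667  9.17468913] mid 0.05600122894869752 z 0.35552907225409086 tool y mid 0.15876511194143106
rail at 130 y_m [-9.15735216  9.22029491] mid 0.031471372039792556 z 0.34503733089157695 tool y mid 0.18239542404735865
rail at 155 y_m [-9.16723613  9.22328532] mid 0.028024597504781923 z 0.3499699141256154 tool y mid 0.1863220433435684
```

Emit:
{"fn": "jog_arm", "kwargs": {"targets": [[[0,0,0],[0,0,0],55],[[0,0,0],[0,0,0],55],[[0,0,0],[0,0,0],55],[[0,0,-1],[0,0,0],55],[[0,0,-2.5],[0,0,0],55],[[0,0,-4],[0,0,0],55],[[0,0,-4],[0,0,0],55]]}}

```text
time: 15.45
tool_pos: [0.5991, -0.1007, 0.2047]
tool_rot: [-0.078, 0.774, 0.62, 0.103]
contact_force: [0.1, -0.9, -0.3]
gripper_width: 0.553
grasp_force: 0.0
```

```bash
cat >> h.py <<'E'
def onrail(tag):
    T,h=intool(tag); W=np.load(f"{tag}.npz")["W"].reshape(-1,3); M=toM(W)*1000
    k=(abs(M[:,1])<20)&(abs(M[:,2]-2)<8)&(h[:,1]<70)&(M[:,0]>-5)&(M[:,0]<200)
    for a in range(0,190,10):
        q=M[k&(M[:,0]>=a)&(M[:,0]<a+10)]
        if len(q)>15: print(a,"z %.1f y %.1f..%.1f"%(np.median(q[:,2]),*np.percentile(q[:,1],[2,98])))
E
python3 - <<'E'
from h import *
apply([0,0,-4],[0,0,0]); st(); onrail("w11")
rel([.4555,.337,.12],toolR("bench",yaw=83.6)); rel([.52,.05,.26],toolR("bench",yaw=83.6))
E
```

```text
t 15.45 world [ 0.5991 -0.1007  0.2047] mag mm [59.5 -2.3 86.7] F mag [-0.9 -0.3 -0. ] w 0.553 g 0.0
0 z 1.1 y -18.5..19.2
10 z 0.3 y -18.4..19.5
20 z 0.1 y -17.3..18.4
30 z 2.2 y -12.5..12.7
40 z 2.3 y -13.0..12.5
50 z 2.3 y -12.9..12.3
60 z 2.3 y -12.8..12.2
70 z 2.3 y -12.7..12.2
80 z 2.1 y -13.1..12.5
90 z 0.0 y -8.6..9.3
100 z -0.1 y -8.6..9.2
110 z -0.0 y -8.5..9.7
120 z -0.1 y -9.1..9.6
130 z 0.0 y -9.0..9.4
140 z -0.0 y -8.9..9.2
150 z -0.0 y -8.8..9.1
160 z -0.1 y -8.7..9.6
170 z 2.1 y -13.0..13.9
180 z 9.4 y -13.7..14.2
shift [14.436, -9.384, 7.227] rot [0.121, -1.865, -0.77] rows 7.5
shift [5.597, -4.344, -0.914] rot [0.121, -1.865, -0.77] rows 2.9
```

```bash
python3 - <<'E'
from h import *
rel([.446,.3375,.14],toolR("bench",yaw=83.6)); rel([.53,.05,.26],toolR("bench",yaw=83.6))
E
```

```text
shift [14.581, -9.757, 6.436] rot [0.121, -1.865, -0.77] rows 7.5
shift [5.681, -3.953, -0.89] rot [0.121, -1.865, -0.77] rows 2.8
```

Emit:
{"fn": "jog_arm", "kwargs": {"targets": [[[1,-1,-1],[0,0,0],55],[[2.5,-2.5,-0.9],[0,-0.5,-0.2],55],[[4.2,-3.6,-0.9],[0.1,-1.3,-0.5],55],[[6,-4.5,-0.5],[0.12,-1.86,-0.77],55],[[8,-5.5,1],[0.12,-1.86,-0.77],55],[[10,-6.7,2.6],[0.12,-1.86,-0.77],55],[[12,-8,4.2],[0.12,-1.86,-0.77],55],[[14,-9.3,5.9],[0.12,-1.86,-0.77],55]]}}

```text
time: 16.5
tool_pos: [0.4587, 0.2908, 0.1585]
tool_rot: [-0.002, 0.745, 0.667, -0.001]
contact_force: [0.7, 0.8, -0.2]
gripper_width: 0.552
grasp_force: 0.0
```

Emit:
{"fn": "jog_arm", "kwargs": {"targets": [[[0,0,0],[0,0,0],55],[[0,0,0],[0,0,0],55]]}}

```text
time: 16.75
tool_pos: [0.4598, 0.289, 0.1596]
tool_rot: [-0.002, 0.745, 0.667, -0.002]
contact_force: [0.1, 0.1, 0.1]
gripper_width: 0.551
grasp_force: 0.0
```

```bash
python3 - <<'E'
from h import *
st(); stick((.446,.3375),.042); rel([.446,.3375,.009],toolR("bench",yaw=83.6))
E
```

```text
t 16.75 world [0.4598 0.289  0.1596] mag mm [385.8 218.7 -47.5] F mag [ 0.1 -0.   0.1] w 0.551 g 0.0
wrist 2723 ((445.88916015625, 337.56622314453125), (59.690486907958984, 26.15239143371582), 82.71377563476562) z 0.03300382731364071
shift [1.873, -0.771, 6.062] rot [-0.028, -0.008, 0.001] rows 2.6
```

Emit:
{"fn": "jog_arm", "kwargs": {"targets": [[[1.87,-0.77,1.5],[0,0,0.05],55],[[1.87,-0.77,3.5],[0,0,0.05],55],[[1.87,-0.77,5.5],[0,0,0.05],55],[[1.87,-0.77,6.03],[0,0,0.05],55],[[1.87,-0.77,6.03],[0,0,0.05],55],[[1.87,-0.77,6.03],[0,0,0.05],0],[[1.87,-0.77,6.03],[0,0,0.05],0],[[1.87,-0.77,6.03],[0,0,0.05],0]]}}

```text
time: 17.8
tool_pos: [0.4484, 0.3391, 0.0134]
tool_rot: [-0.001, 0.748, 0.664, 0.002]
contact_force: [0.3, -0.5, 5.9]
gripper_width: 0.285
grasp_force: 60.9
```

Emit:
{"fn": "jog_arm", "kwargs": {"targets": [[[0,0,0],[0,0,0],0],[[0,0,0],[0,0,0],0]]}}

```text
time: 18.05
tool_pos: [0.4485, 0.3391, 0.0134]
tool_rot: [-0.001, 0.748, 0.664, 0.002]
contact_force: [0.2, -1.5, 6.6]
gripper_width: 0.291
grasp_force: 60.9
```

```bash
python3 - <<'E'
from h import *
st(); s=state(); cmdset(s["tool_pos"],q2R(s["tool_rot"])); 
T,h=intool()
m=(h[:,1]<70)&(h[:,2]>90)&(abs(T[:,1])<20)&(abs(T[:,0])>13)&(abs(T[:,0])<45)&(T[:,2]<-18)&(T[:,2]>-32); p=T[m]
print("y",np.percentile(p[:,1],[2,98]),"x",np.percentile(p[:,0],[2,98]),"z",np.median(p[:,2]))
for P in ([.131,.11,.07],[.131,0,.05]): crel(toW(P),toolR("stick"))
E
```

```text
t 18.05 world [0.4485 0.3391 0.0134] mag mm [ 392.8  240.6 -200.7] F mag [ 0.3 -0.5  6.7] w 0.291 g 60.9
y [-12.37573098  12.65301001] x [-30.40036353  28.49805464] z -19.50267958153625
shift [-13.347, 3.895, -7.801] rot [-0.087, 1.841, 0.726] rows 6.4
shift [-13.592, 8.292, -7.024] rot [-0.087, 1.841, 0.726] rows 7.0
```

Emit:
{"fn": "jog_arm", "kwargs": {"targets": [[[0,0,-2],[0,0,0],0],[[0,0,-4.4],[0,0,0],0],[[-1.5,0.4,-6.4],[0,0.4,0.1],0],[[-3.8,1,-7.2],[0,0.8,0.3],0],[[-6,1.7,-7.8],[0,1.3,0.5],0],[[-8.3,2.4,-7.8],[-0.09,1.84,0.73],0],[[-10.6,3.1,-7.8],[-0.09,1.84,0.73],0],[[-12.9,3.7,-7.8],[-0.09,1.84,0.73],0]]}}

```text
time: 19.1
tool_pos: [0.5006, 0.0043, 0.2055]
tool_rot: [-0.081, 0.774, 0.619, 0.1]
contact_force: [0.7, 0.2, -0.6]
gripper_width: 0.287
grasp_force: 60.1
```

```bash
python3 - <<'E'
from h import *
apply([-12.9,3.7,-7.8],[-.09,1.84,.73]); st(); rel(toW([.131,0,.045]),toolR("stick")); crel(toW([.131,0,.045]),toolR("stick"))
E
```

```text
t 19.1 world [0.5006 0.0043 0.2055] mag mm [137.9 116.7  66.5] F mag [ 0.2 -0.7 -0.7] w 0.287 g 60.1
shift [-0.264, 4.67, 0.853] rot [-0.01, 0.024, -0.012] rows 1.9
shift [-0.408, 4.639, 0.892] rot [0.003, 0.001, -0.004] rows 1.9
```

Emit:
{"fn": "jog_arm", "kwargs": {"targets": [[[-0.2,1.3,0],[0,0,0],0],[[-0.3,2.8,0],[0,0,0],0],[[-0.33,4.1,0.4],[0,0,0],0],[[-0.33,4.65,0.88],[0,0,0],0],[[-0.33,4.65,0.88],[0,0,0],0],[[-0.33,4.65,0.88],[0,0,0],0],[[-0.33,4.65,0.88],[0,0,0],0]]}}

```text
time: 19.98
tool_pos: [0.6132, -0.0211, 0.1816]
tool_rot: [-0.082, 0.774, 0.62, 0.1]
contact_force: [0.0, 0.4, -0.3]
gripper_width: 0.292
grasp_force: 60.1
```

```bash
python3 - <<'E'
from h import *
apply([-.33,4.65,.88],[0,0,0]); st(); align("w12")
print((toolR("stick").inv()*q2R(state()["tool_rot"])).as_rotvec(degrees=True))
E
```

```text
t 19.98 world [ 0.6132 -0.0211  0.1816] mag mm [131.5   1.3  43.5] F mag [ 0.4  0.1 -0.4] w 0.292 g 60.1
stick y [-12.34806094  12.6679841 ] x end 28.996006898917802
[ 0.15086689 -0.19638376  0.0763874 ]
```

Emit:
{"fn": "jog_arm", "kwargs": {"targets": [[[0,0.05,0.4],[0,0,0],0],[[0,0.05,0.8],[0,0,0],0],[[0,0.05,1.05],[0,0,0],0],[[0,0.05,1.05],[0,0,0],0]]}}

```text
time: 20.52
tool_pos: [0.6153, -0.0146, 0.1539]
tool_rot: [-0.083, 0.774, 0.62, 0.099]
contact_force: [-0.2, -0.3, -0.4]
gripper_width: 0.291
grasp_force: 60.1
```

```bash
python3 - <<'E'
from h import *
apply([0,.05,1.05],[0,0,0]); st()
E
```

```text
t 20.52 world [ 0.6153 -0.0146  0.1539] mag mm [130.9   0.6  15. ] F mag [-0.4  0.1 -0.3] w 0.291 g 60.1
```

Within clearance, so I descend to z = -16.

Emit:
{"fn": "jog_arm", "kwargs": {"targets": [[[0,0.02,0.2],[0,0,0],0],[[0,0.02,0.4],[0,0,0],0],[[0,0.02,0.6],[0,0,0],0],[[0,0.02,0.6],[0,0,0],0]]}}

```text
time: 21.02
tool_pos: [0.6168, -0.0111, 0.14]
tool_rot: [-0.083, 0.774, 0.62, 0.099]
contact_force: [-0.5, 0.1, -0.8]
gripper_width: 0.288
grasp_force: 60.1
```

```bash
python3 - <<'E'
from h import *
apply([0,.02,.6],[0,0,0]); st()
E
```

```text
t 21.02 world [ 0.6168 -0.0111  0.14  ] mag mm [ 1.309e+02 -1.000e-01  6.000e-01] F mag [-0.3  0.5 -0.7] w 0.288 g 60.1
```

Emit:
{"fn": "jog_arm", "kwargs": {"targets": [[[0,0,0.2],[0,0,0],0],[[0,0,0.4],[0,0,0],0],[[0,0,0.6],[0,0,0],0],[[0,0,0.65],[0,0,0],0],[[0,0,0.65],[0,0,0],0]]}}

```text
time: 21.65
tool_pos: [0.618, -0.0071, 0.1249]
tool_rot: [-0.082, 0.774, 0.62, 0.099]
contact_force: [-0.2, 0.3, -1.0]
gripper_width: 0.291
grasp_force: 60.1
```

```bash
python3 - <<'E'
from h import *
apply([0,0,.65],[0,0,0]); st()
E
```

```text
t 21.65 world [ 0.618  -0.0071  0.1249] mag mm [131.   -0.4 -15.1] F mag [-0.   0.2 -1.1] w 0.291 g 60.1
```

Emit:
{"fn": "jog_arm", "kwargs": {"targets": [[[0,0,0],[0,0,0],50],[[0,0,0],[0,0,0],50],[[0,0,0],[0,0,0],50],[[0,0,-1],[0,0,0],50],[[0,0,-2.5],[0,0,0],50],[[0,0,-4.5],[0,0,0],50],[[0,0,-5],[0,0,0],50],[[0,0,-5],[0,0,0],50]]}}

```text
time: 22.65
tool_pos: [0.612, -0.0388, 0.2467]
tool_rot: [-0.081, 0.774, 0.62, 0.1]
contact_force: [0.7, -0.7, 0.0]
gripper_width: 0.499
grasp_force: 0.0
```

```bash
python3 - <<'E'
from h import *
apply([0,0,-5],[0,0,0]); st(); onrail("w13")
for a in ("f",): 
  for r,l in ((.13,.58),(.0475,.58)): rel(knobP(.176,l,r),toolR("knob",l))
E
```

```text
t 22.65 world [ 0.612  -0.0388  0.2467] mag mm [131.4  -1.4 110.9] F mag [-0.5 -0.8  0.2] w 0.499 g 0.0
0 z 1.3 y -18.4..19.1
10 z 0.3 y -18.2..19.5
20 z 0.3 y -17.6..18.8
30 z 2.2 y -12.9..12.5
40 z 2.4 y -12.9..12.4
50 z 2.3 y -12.8..12.2
60 z 2.3 y -12.7..12.8
70 z 2.3 y -12.6..12.6
80 z 2.1 y -12.6..12.5
90 z 0.3 y -9.8..9.8
100 z 2.3 y -13.1..12.2
110 z 2.2 y -13.0..12.1
120 z 2.3 y -13.6..11.9
130 z 2.3 y -13.5..11.7
140 z 2.2 y -13.4..11.6
150 z 2.0 y -13.3..11.6
160 z -0.0 y -9.0..9.3
170 z 1.6 y -13.4..12.8
180 z 9.4 y -14.1..14.0
shift [4.397, 2.816, -0.436] rot [3.214, 3.243, -10.932] rows 8.9
shift [4.402, 1.021, 2.333] rot [3.214, 3.243, -10.932] rows 8.9
```

View pics/w13.png

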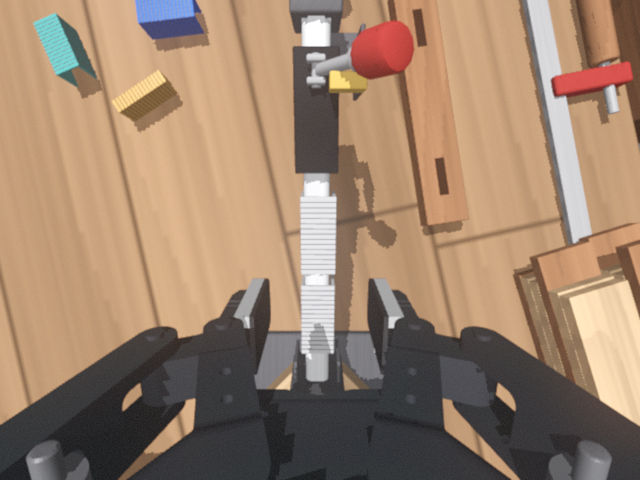

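Both sticks sit astride the rail, at (318,235) and (318,318), in front of the parked follower at (316,110). The knob at (382,50) is still leaned behind the hook at (348,80). Next I re-grip the knob.

```bash
python3 - <<'E'
from h import *
z=np.load("w13.npz"); hsv=cv2.cvtColor(z["rgb"],cv2.COLOR_RGB2HSV).astype(int); M=toM(z["W"])*1000
m=((hsv[...,0]<6)|(hsv[...,0]>174))&(hsv[...,1]>150)&(M[...,2]>30)&(M[...,2]<110)&(M[...,0]>215)&(M[...,0]<270); p=M[m]
for l in (.45,.5,.55,.6,.62):
    n=np.array([0,-np.sin(l),np.cos(l)]); r=(p-[0,0,10.5])@n; t=(p-[0,0,10.5])@[0,np.cos(l),np.sin(l)]
    print(l,"r",np.percentile(r,[5,50,98]),"lateral",np.percentile(t,[2,98]),"x",np.percentile(p[:,0],[2,98]))
E
```

```text
0.45 r [54.58289499 70.3522495  73.51017722] lateral [-16.78981501   4.32440891] x [229.91392499 250.57527832]
0.5 r [54.44744192 70.54953874 73.64306437] lateral [-13.19533466   7.18883879] x [229.91392499 250.57527832]
0.55 r [54.10313137 70.45158284 73.72773456] lateral [-9.56581496 10.06260823] x [229.91392499 250.57527832]
0.6 r [53.61659796 70.07116318 73.66614366] lateral [-5.93652283 13.14037503] x [229.91392499 250.57527832]
0.62 r [53.37851007 69.88488701 73.62436626] lateral [-4.49048299 14.4053535 ] x [229.91392499 250.57527832]
```

Emit:
{"fn": "jog_arm", "kwargs": {"targets": [[[0.5,0.3,-1.2],[0.35,0.36,-1.2],60],[[1,0.6,-1.2],[0.7,0.72,-2.4],60],[[1.5,1,-1.2],[1.05,1.08,-3.6],60],[[2,1.3,-1.2],[1.4,1.44,-4.8],60],[[2.6,1.6,-1.2],[1.77,1.78,-6],60],[[3.2,2,-1],[2.12,2.14,-7.2],60],[[3.8,2.4,-0.8],[2.48,2.5,-8.4],60],[[4.4,2.8,-0.5],[2.83,2.86,-9.6],60]]}}

```text
time: 23.7
tool_pos: [0.7023, 0.0475, 0.2825]
tool_rot: [-0.256, 0.164, 0.94, 0.154]
contact_force: [-0.0, -0.4, 0.5]
gripper_width: 0.602
grasp_force: 0.0
```

```bash
python3 - <<'E'
from h import *
st()
for r,l in ((.13,.6),(.0475,.6)): rel(knobP(.176,l,r),toolR("knob",l))
E
```

```text
t 23.7 world [0.7023 0.0475 0.2825] mag mm [241.1 -70.8 118.6] F mag [-0.2 -0.   0.6] w 0.602 g 0.0
shift [-0.106, 0.017, -0.025] rot [0.396, 0.489, -1.294] rows 1.1
shift [0.101, -0.184, 3.262] rot [0.396, 0.489, -1.294] rows 1.3
```

```bash
python3 - <<'E'
from h import *
for r,l in ((.11,.55),(.0475,.55)): rel(knobP(.176,l,r),toolR("knob",l))
E
```

```text
shift [0.16, -0.071, 0.762] rot [0.363, 0.132, -1.303] rows 1.0
shift [0.195, -0.201, 3.258] rot [0.363, 0.132, -1.303] rows 1.3
```

Emit:
{"fn": "jog_arm", "kwargs": {"targets": [[[0.16,-0.05,0.3],[0.36,0.13,-1.3],60],[[0.16,-0.07,0.76],[0.36,0.13,-1.3],60],[[0.16,-0.07,0.76],[0.36,0.13,-1.3],60],[[0.17,-0.13,1.8],[0.36,0.13,-1.3],60],[[0.19,-0.2,2.8],[0.36,0.13,-1.3],60],[[0.19,-0.2,3.25],[0.36,0.13,-1.3],60],[[0.19,-0.2,3.25],[0.36,0.13,-1.3],60]]}}

```text
time: 24.58
tool_pos: [0.6617, 0.0737, 0.2199]
tool_rot: [-0.252, 0.073, 0.953, 0.154]
contact_force: [0.4, -0.1, 0.4]
gripper_width: 0.598
grasp_force: 0.0
```

```bash
python3 - <<'E'
from h import *
st(); T,h=intool("w14"); 
m=((h[:,0]<6)|(h[:,0]>174))&(h[:,1]>150)&(abs(T[:,0])<25)&(abs(T[:,1])<22)&(T[:,2]>-50)&(T[:,2]<15); print(m.sum(),np.percentile(T[m],[3,50,97],0))
rel(knobP(.176,.55,.0475),toolR("knob",.55))
E
```

```text
t 24.57 world [0.6617 0.0737 0.2199] mag mm [241.  -25.3  53.7] F mag [ 0.  -0.4  0.4] w 0.598 g 0.0
3234 [[-11.07284636  -9.50843485 -23.73959525]
 [  2.14139654   0.05788809 -21.88731893]
 [  8.6083751    9.8860251   -4.9264485 ]]
shift [-0.034, -0.008, 0.148] rot [0.011, 0.049, -0.039] rows 0.1
```

Emit:
{"fn": "jog_arm", "kwargs": {"targets": [[[-0.04,0,0.2],[0,0,0],60],[[-0.04,0,0.2],[0,0,0],60],[[-0.04,0,0.2],[0,0,0],0],[[-0.04,0,0.2],[0,0,0],0],[[-0.04,0,0.2],[0,0,0],0],[[-0.04,0,0.2],[0,0,0],0],[[-0.04,0,0.2],[0,0,0],0]]}}

```text
time: 25.5
tool_pos: [0.6612, 0.0754, 0.2162]
tool_rot: [-0.25, 0.072, 0.953, 0.154]
contact_force: [2.7, 0.6, 2.8]
gripper_width: 0.258
grasp_force: 58.8
```

```bash
python3 - <<'E'
from h import *
s=state(); 
cmdset(toW([.241,-.0253,.0537]),q2R([-0.252,0.073,0.953,0.154])); apply([-.04,0,.2],[0,0,0])
st(); print(toM(cmd()["tool_pos"]))
m=toM(s["tool_pos"]); print("r,l",np.hypot(m[1],m[2]-.0105),np.arctan2(-m[1],m[2]-.0105))
E
```

```text
t 25.5 world [0.6612 0.0754 0.2162] mag mm [241.5 -24.5  49.8] F mag [ 1.9 -2.5  2.4] w 0.258 g 58.8
[ 0.24099894 -0.02356275  0.04890605]
r,l 0.046316910619906386 0.5572020126025321
```

```bash
python3 - <<'E'
from h import *
for l in (.55,.4,.27,.13,0): crel(knobP(.187,l,.0465),toolR("knob",l))
E
```

```text
shift [0.003, 0.44, -0.057] rot [0.008, 0.035, -0.045] rows 0.2
shift [0.281, 0.438, -0.038] rot [0.004, -1.039, -0.045] rows 0.8
shift [0.517, 0.437, 0.013] rot [0.001, -1.97, -0.046] rows 1.5
shift [0.762, 0.435, 0.101] rot [-0.002, -2.973, -0.046] rows 2.2
shift [0.977, 0.434, 0.212] rot [-0.005, -3.904, -0.046] rows 2.9
```

Emit:
{"fn": "jog_arm", "kwargs": {"targets": [[[0,0.25,-0.03],[0,0,0],0],[[0,0.44,-0.05],[0,0,0],0],[[0,0.44,-0.05],[0,0,0],0],[[0.28,0.44,-0.04],[0,-1.04,-0.04],0],[[0.52,0.44,0.01],[0,-1.97,-0.04],0],[[0.76,0.44,0.1],[0,-2.97,-0.04],0],[[0.98,0.44,0.21],[0,-3.9,-0.04],0],[[0.98,0.44,0.21],[0,-3.9,-0.04],0]]}}

```text
time: 26.5
tool_pos: [0.6374, 0.086, 0.2247]
tool_rot: [0.015, 0.109, 0.986, 0.126]
contact_force: [0.3, -10.0, -2.9]
gripper_width: 0.258
grasp_force: 60.3
```

Emit:
{"fn": "jog_arm", "kwargs": {"targets": [[[0,0,0],[0,0,0],0],[[0,0,0],[0,0,0],0]]}}

```text
time: 26.75
tool_pos: [0.6382, 0.0859, 0.2247]
tool_rot: [0.013, 0.108, 0.986, 0.126]
contact_force: [-1.8, -10.4, 0.0]
gripper_width: 0.262
grasp_force: 60.4
```

```bash
python3 - <<'E'
from h import *
apply([.98,.44,.21],[0,-3.9,-.04]); st(); print(toM(cmd()["tool_pos"])); T,h=intool("w15")
print((toolR("knob",0).inv()*q2R(state()["tool_rot"])).as_rotvec())
E
```

```text
t 26.75 world [0.6382 0.0859 0.2247] mag mm [2.487e+02 2.000e-01 5.660e+01] F mag [-10.2  -0.5   2.8] w 0.262 g 60.4
[2.52157565e-01 4.37910102e-05 5.70931537e-02]
[ 0.00777096  0.00128097 -0.00065907]
```

Upright and clear of the hook at f≈0.183. Easing forward slowly.

Emit:
{"fn": "jog_arm", "kwargs": {"targets": [[[0,-0.15,0],[0,0,0],0],[[0,-0.35,0],[0,0,0],0],[[0,-0.6,0],[0,0,0],0],[[0,-0.85,0],[0,0,0],0],[[0,-1.1,0],[0,0,0],0],[[0,-1.3,0],[0,0,0],0],[[0,-1.45,0],[0,0,0],0],[[0,-1.5,0],[0,0,0],0]]}}

```text
time: 27.8
tool_pos: [0.6304, 0.0506, 0.215]
tool_rot: [0.013, 0.108, 0.986, 0.126]
contact_force: [-2.2, -8.6, -0.4]
gripper_width: 0.259
grasp_force: 60.5
```

Emit:
{"fn": "jog_arm", "kwargs": {"targets": [[[0,-0.15,0],[0,0,0],0],[[0,-0.3,0],[0,0,0],0],[[0,-0.45,0],[0,0,0],0],[[0,-0.6,0],[0,0,0],0],[[0,-0.7,0],[0,0,0],0],[[0,-0.8,0],[0,0,0],0],[[0,-0.8,0],[0,0,0],0]]}}

```text
time: 28.68
tool_pos: [0.6262, 0.0318, 0.2098]
tool_rot: [0.013, 0.108, 0.986, 0.126]
contact_force: [-1.5, -10.1, -0.2]
gripper_width: 0.26
grasp_force: 60.5
```

```bash
python3 - <<'E'
from h import *
apply([0,-2.3,0],[0,0,0]); st(); print(toM(cmd()["tool_pos"]))
E
```

```text
t 28.68 world [0.6262 0.0318 0.2098] mag mm [1.914e+02 1.000e-01 5.660e+01] F mag [-9.9 -0.7  2.5] w 0.26 g 60.5
[1.94657597e-01 7.71668647e-05 5.71432027e-02]
```

Emit:
{"fn": "jog_arm", "kwargs": {"targets": [[[0,-0.06,0],[0,0,0],0],[[0,-0.12,0],[0,0,0],0],[[0,-0.18,0],[0,0,0],0],[[0,-0.24,0],[0,0,0],0],[[0,-0.3,0],[0,0,0],0],[[0,-0.36,0],[0,0,0],0],[[0,-0.36,0],[0,0,0],0]]}}

```text
time: 29.55
tool_pos: [0.625, 0.0263, 0.2085]
tool_rot: [0.014, 0.108, 0.986, 0.129]
contact_force: [-1.3, -2.7, -1.8]
gripper_width: 0.259
grasp_force: 60.4
```

```bash
python3 - <<'E'
from h import *
apply([0,-.36,0],[0,0,0]); st(); print(toM(cmd()["tool_pos"]))
E
```

```text
t 29.55 world [0.625  0.0263 0.2085] mag mm [1.856e+02 1.000e-01 5.680e+01] F mag [-3.2  0.7 -1. ] w 0.259 g 60.4
[1.85657602e-01 8.23909115e-05 5.71510365e-02]
```

Emit:
{"fn": "jog_arm", "kwargs": {"targets": [[[0,-0.06,0],[0,0,0],0],[[0,-0.12,0],[0,0,0],0],[[0,-0.12,0],[0,0,0],0]]}}

```text
time: 29.92
tool_pos: [0.6249, 0.0258, 0.2084]
tool_rot: [0.014, 0.108, 0.985, 0.132]
contact_force: [-0.0, 7.6, -1.5]
gripper_width: 0.26
grasp_force: 60.3
```

```bash
python3 - <<'E'
from h import *
apply([0,-.12,0],[0,0,0]); st(); print(toM(cmd()["tool_pos"]))
E
```

```text
t 29.93 world [0.6249 0.0258 0.2084] mag mm [1.852e+02 1.000e-01 5.680e+01] F mag [ 6.7  1.7 -3.3] w 0.26 g 60.3
[1.82657603e-01 8.41322604e-05 5.71536478e-02]
```

It stops hard at x = 185.2 mm (f≈0.120) with the force reversed, so both sticks are tight against the nose. I'll release and back off.

Emit:
{"fn": "jog_arm", "kwargs": {"targets": [[[0,0.07,0],[0,0,0],0],[[0,0.07,0],[0,0,0],0],[[0,0.07,0],[0,0,0],60],[[0,0.07,0],[0,0,0],60],[[0,0.07,0],[0,0,0],60],[[0,0.07,0],[0,0,0],60],[[0,0.07,-1.5],[0,0,0],60],[[0,0.07,-3],[0,0,0],60]]}}

```text
time: 30.92
tool_pos: [0.6207, 0.006, 0.2816]
tool_rot: [0.014, 0.109, 0.985, 0.13]
contact_force: [0.8, 0.1, 0.3]
gripper_width: 0.6
grasp_force: 0.0
```

Emit:
{"fn": "jog_arm", "kwargs": {"targets": [[[0.5,0,-1],[0,0,0],60],[[1.5,0,-1.5],[0,0,0],60],[[2.5,0,-1.5],[0,0,0],60],[[2.5,0,-1.5],[0,0,0],60]]}}

```text
time: 31.42
tool_pos: [0.5574, 0.0104, 0.3181]
tool_rot: [0.016, 0.109, 0.985, 0.13]
contact_force: [0.3, -0.5, -0.5]
gripper_width: 0.601
grasp_force: 0.0
```

```bash
python3 - <<'E'
from h import *
st(); onrail("w16"); rgb,d,W=cloud("top"); cv2.imwrite("pics/top2.png",rgb[...,::-1])
a=cv2.imread("pics/w16.png"); b=cv2.resize(rgb[140:330,140:520,::-1],None,fx=1.5,fy=1.5); cv2.imwrite("pics/fin.png",np.vstack([cv2.resize(a[60:400],(570,303)),b]))
E
```

```text
t 31.43 world [0.5574 0.0104 0.3181] mag mm [184.8  62.6 170.5] F mag [-0.5 -0.4 -0.3] w 0.601 g 0.0
0 z 2.3 y -18.3..19.8
10 z 1.9 y -18.4..19.8
20 z 1.8 y -17.2..17.9
30 z 2.0 y -12.2..13.1
40 z 2.0 y -12.2..13.1
50 z 2.0 y -12.6..12.9
60 z 2.0 y -13.1..12.6
70 z 2.0 y -12.9..12.6
80 z 2.0 y -13.3..12.6
90 z 2.0 y -12.3..12.5
100 z 2.0 y -9.2..12.7
110 z 1.8 y 1.1..12.7
120 z 8.9 y -11.9..15.5
130 z 9.2 y -12.3..15.5
140 z 9.1 y -12.7..15.6
150 z 9.2 y -12.0..15.6
160 z 9.1 y -12.8..15.4
170 z 9.1 y -12.9..15.4
180 z 9.0 y -10.0..15.6
```

View pics/fin.png

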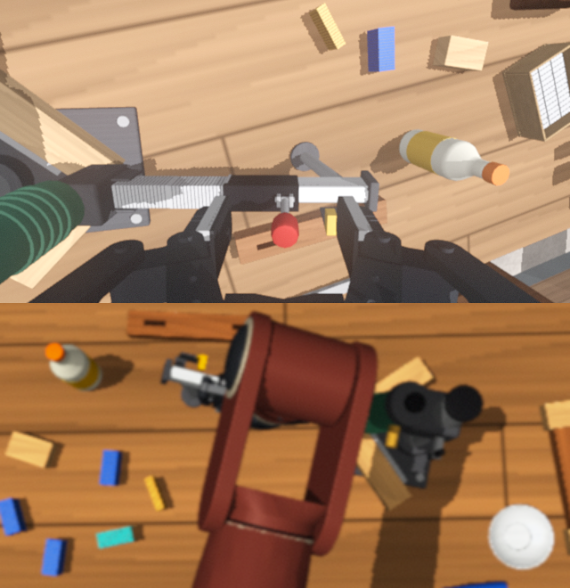

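The final picture shows one unbroken silver strip (113–228, 192) from the nose to the follower. The follower's face is at x≈120 mm, and the arm is clear.

```bash
python3 -c "
from plant import *
print(job_done())"
```

```text
the job is handed in; nothing more can be done
None
```

Job handed in at about 31 s of the 72 s allowed: both silver sticks are astride the rail, end to end, held tight against the nose by the eased-forward follower (reading about 0.120 m), and nothing else on the bench was touched.

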